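# Make up two painting kits

### The arm

A 6-joint arm with a two-finger parallel gripper is mounted at the origin on the work surface. World frame = base frame: x ahead of the robot, y to its left, z up, the work surface at z = 0. Lengths are in mm, angles in rad, forces in N, time in s.
With the tool pointing down it reaches from about 350 to 950 mm from the base axis. Payload 17.4 kg.
Tool frame: the origin (TCP) lies between the finger pads; the fingertips stand 8 mm ahead of it and the grasp point (between the pads) lies 11 mm behind it; z points along the fingers, y is the line along which they close (so a half turn about z gives the same grasp; the last joint's range is limited). The gripper opens to 93 mm and grips with 3 to 60 N. Pads are 15 mm wide; open, the fingers measure 128 mm over their backs; the gripper's body (75 mm by 188 mm) begins 65 mm behind the grasp point.
Start: joints at [1.275, 0.116, 1.442, -0, 1.584, -0.038], TCP at [172.102, 652.697, 226.646] pointing down, gripper open.
Joint ranges: [-2.83, 2.83], [-0.83, 2.19], [0.07, 2.5], [-1.14, 4.28], [0.01, 3], [-2.97, 2.97]. Speed limits (rad/s): [1.89, 1.89, 2.22, 3.14, 3.14, 3.14].

### API

Orientations are given as a 3x3 rotation matrix whose columns are the frame's x, y, z axes.
In Python, from station import robot, telemetry, capture, get_calibration, workorder gives the robot as it stands. Calls block until the motion is done:
- robot.reach(position, orientation): joint-space move of the TCP to a pose.
- robot.move_straight(position, speed=150, rot=None): straight line of the TCP; rot=None keeps the orientation; speed is the mean speed in mm/s.
- robot.goto_joints(angles): joint-space move.
- robot.move_gripper(opening): opening from 0.0 (shut) to 1.0 (fully open); the grip force is fixed at half the most; returns when the fingers have stopped.
- robot.hold(seconds).
- robot.solve_ik(position, orientation): joint angles nearest the present ones, or None.
- telemetry.get_state(): the state.
- capture(name): name is "side" or "top"; returns the picture (480x640x3 uint8, red, green, blue); there is no depth.
- get_calibration(name): a dict with "intrinsics" (3x3 intrinsics, pixels), "dist" ([k1, k2, p1, p2, k3] as OpenCV has them; the pictures are not rectified), "R" (3x3) and "t" (3): a world point X has camera coordinates R X + t. Camera axes: x right, y down, z forward; pixel columns grow to the right and rows downward; lengths in mm; the calibration is good to about 2 mm. A picture is of the moment at which its call begins. get_calibration takes no time and is no camera call.
A pose or a line that the arm cannot do raises robot.MotionError and nothing moves.
- workorder.finish_job(): hands the job in; it is judged then, once.
The state is a dict: "clock": time; "joint_positions": joint angles; "qd": joint speeds; "effort": joint torques, N m; "tool_pos": TCP position; "orientation": TCP orientation; "contact_force": force on the tool from outside, world axes, zero at the start; "wrist_torque": the same for the moment, N m; "finger_gap": opening from 0.0 (shut) to 1.0 (fully open); "grasp_force": force on a finger pad.
Only numpy, scipy, OpenCV 4.12 (cv2) and the standard library are available. Lean on these libraries where they do the work, as an engineer would, in place of code of your own. Each camera call takes 0.05 s, during which the arm holds its last target. There are 200 camera calls.

### The job

Make up two painting kits for the class: put the red paint jar and the ceramic cup in the purple-rimmed tray, and the green paint jar and the roll of tape in the yellow-rimmed tray, one thing to each compartment, whichever way round. Everything should stand upright and flat on its compartment's floor, set down and let go there, not dropped. Leave the blue jar, bowl, lantern and paintbrush where they are.

Things in the scene. Friction and masses are not known exactly. Their poses are not given: they have to be found in the camera images.
- red_jar_mid (a point): Paint jar, a plain upright cylinder 55 mm in diameter and 62 mm tall, white with a red band and a red lid that covers the whole top; 0.14 kg or so, loose, upright on the table. The point is its centre, 31 mm above its underside; z is up its axis.
- green_jar_mid (a point): Paint jar, a plain upright cylinder 55 mm in diameter and 62 mm tall, white with a green band and a green lid that covers the whole top; 0.14 kg or so, loose, upright on the table. The point is its centre, 31 mm above its underside; z is up its axis.
- blue_jar_mid (a point): Paint jar, a plain upright cylinder 55 mm in diameter and 62 mm tall, white with a blue band and a blue lid that covers the whole top; 0.14 kg or so, loose, upright on the table. The point is its centre, 31 mm above its underside; z is up its axis. It is in neither kit and stays where it is.
- cup_mid (a point): Off-white unglazed ceramic cup without handle, open at the top, nearly straight-sided: 56 mm in diameter over its upper half (53 mm at the foot), 60 mm tall, wall 4 mm; 0.12 kg or so, loose, upright on the table. The point is the centre of the cup, 30 mm above its underside; z is up its axis.
- tape_mid (a point): Roll of purple masking tape standing on its flat side, with its hole (28 mm) pointing up: 56 mm in diameter, 50 mm tall; 0.09 kg or so, loose. The point is its centre, in the hole, 25 mm above its underside; z is up its axis.
- purple_tray: Shallow dark wooden kit tray with a purple rim, fixed to the table, 100 mm (its x) by 192 mm (its y) and 10 mm high. Two square compartments 84 mm wide inside, centred 46 mm to either side of the tray's middle along its y axis; floor 5 mm above the table, rim and dividing wall 8 mm thick and standing 5 mm above that floor. Origin: middle of the tray at table height, z up. It lies with its long side roughly across the robot's view, turned by up to 0.3 rad.
- yellow_tray: Shallow dark wooden kit tray with a yellow rim, fixed to the table, 100 mm (its x) by 192 mm (its y) and 10 mm high. Two square compartments 84 mm wide inside, centred 46 mm to either side of the tray's middle along its y axis; floor 5 mm above the table, rim and dividing wall 8 mm thick and standing 5 mm above that floor. Origin: middle of the tray at table height, z up. It lies with its long side roughly across the robot's view, turned by up to 0.3 rad.
- bowl: Bystander: blue ceramic bowl, 110 mm in diameter, 45 mm tall, loose on the table to the right. Origin: centre of its underside.
- lantern: Bystander: off-white round ceramic lantern body, 86 mm in diameter, 76 mm tall, loose on the table beyond the trays. Origin: centre of its underside.
- paintbrush: Bystander: a flat paintbrush lying loose on the table to the left, roughly along the robot's x. Origin: on its underside.

How it is judged (in metres and radians):
At the end, for the whole second after the job is handed in: Red jar and cup in the purple tray, green jar and tape in the yellow one, one to a compartment: within 18 mm of its middle along both tray axes, at most 3.5 mm off the floor, upright within 0.1 rad, at rest (under 0.02 m/s), let go. Blue jar still upright ((((x of red_jar_mid in the frame of purple_tray between -0.018 and 0.018 m and y of red_jar_mid in the frame of purple_tray between 0.028 and 0.064 m and z of red_jar_mid in the frame of purple_tray below 0.0395 m and angle between red_jar_mid's own z axis and vertical below 0.1 rad) and (x of cup_mid in the frame of purple_tray between -0.018 and 0.018 m and y of cup_mid in the frame of purple_tray between -0.064 and -0.028 m and z of cup_mid in the frame of purple_tray below 0.0385 m and angle between cup_mid's own z axis and vertical below 0.1 rad)) or ((x of red_jar_mid in the frame of purple_tray between -0.018 and 0.018 m and y of red_jar_mid in the frame of purple_tray between -0.064 and -0.028 m and z of red_jar_mid in the frame of purple_tray below 0.0395 m and angle between red_jar_mid's own z axis and vertical below 0.1 rad) and (x of cup_mid in the frame of purple_tray between -0.018 and 0.018 m and y of cup_mid in the frame of purple_tray between 0.028 and 0.064 m and z of cup_mid in the frame of purple_tray below 0.0385 m and angle between cup_mid's own z axis and vertical below 0.1 rad))) and (((x of green_jar_mid in the frame of yellow_tray between -0.018 and 0.018 m and y of green_jar_mid in the frame of yellow_tray between 0.028 and 0.064 m and z of green_jar_mid in the frame of yellow_tray below 0.0395 m and angle between green_jar_mid's own z axis and vertical below 0.1 rad) and (x of tape_mid in the frame of yellow_tray between -0.018 and 0.018 m and y of tape_mid in the frame of yellow_tray between -0.064 and -0.028 m and z of tape_mid in the frame of yellow_tray below 0.0335 m and angle between tape_mid's own z axis and vertical below 0.1 rad)) or ((x of green_jar_mid in the frame of yellow_tray between -0.018 and 0.018 m and y of green_jar_mid in the frame of yellow_tray between -0.064 and -0.028 m and z of green_jar_mid in the frame of yellow_tray below 0.0395 m and angle between green_jar_mid's own z axis and vertical below 0.1 rad) and (x of tape_mid in the frame of yellow_tray between -0.018 and 0.018 m and y of tape_mid in the frame of yellow_tray between 0.028 and 0.064 m and z of tape_mid in the frame of yellow_tray below 0.0335 m and angle between tape_mid's own z axis and vertical below 0.1 rad))) and linear speed of each of red_jar, green_jar, cup, tape below 0.02 m/s and angle between blue_jar_mid's own z axis and vertical below 0.1 rad); the robot touches nothing.
It fails at once if a jar, the cup or the tape falls free (let go well above its support, or knocked off) ((contact force between the fingers and red_jar below 0.05 N and linear speed of red_jar above 0.8 m/s) or (contact force between the fingers and green_jar below 0.05 N and linear speed of green_jar above 0.8 m/s) or (contact force between the fingers and cup below 0.05 N and linear speed of cup above 0.8 m/s) or (contact force between the fingers and tape below 0.05 N and linear speed of tape above 0.8 m/s)).
It fails at once if the blue jar is moved more than 30 mm (distance of blue_jar_mid from where it was at the start of the episode above 0.03 m).
It fails at once if the bowl is moved more than 30 mm (distance of bowl from where it was at the start of the episode above 0.03 m).
It fails at once if the lantern is moved more than 30 mm (distance of lantern from where it was at the start of the episode above 0.03 m).
It fails at once if the paintbrush is moved more than 30 mm (distance of paintbrush from where it was at the start of the episode above 0.03 m).
It also fails if it takes over 99 s, if anything falls off the work surface, if the arm or the gripper's body presses on something with over 40 N, if the wrist force passes 120 N, or if a joint passes its speed limit or range.

## Working session

There is one attempt and no reset: what is moved stays moved. The work goes in short steps, each a Python script; the robot and the scene stay as the last script left them, time stands still between calls to the robot, and variables do not carry over. Pictures are saved under pics/ and viewed, at most 14 in all, crops included, and the job is handed in when it is done.

```bash
ls; mkdir -p pics
python3 - <<'E'
from station import capture,get_calibration,telemetry
import cv2
for n in("top","side"):
    cv2.imwrite(f"pics/{n}0.png",capture(n)[:,:,::-1]); c=get_calibration(n)
    print(n,c)
print(telemetry.get_state())
E
```

```text
pics
top {'intrinsics': array([[494.37564493,   0.        , 314.97646169],
       [  0.        , 494.37564493, 237.20851646],
       [  0.        ,   0.        ,   1.        ]]), 'dist': array([-0.1225856,  0.       ,  0.       ,  0.       ,  0.       ]), 'R': array([[-0.01147194, -0.99975644,  0.0188534 ],
       [-0.99650121,  0.00986949, -0.08299361],
       [ 0.08278732, -0.01973953, -0.99637172]]), 't': array([  -3.01851948,  611.77686947, 1230.62813832])}
side {'intrinsics': array([[537.42806591,   0.        , 320.60849586],
       [  0.        , 537.42806591, 244.50095811],
       [  0.        ,   0.        ,   1.        ]]), 'dist': array([-0.15203582,  0.        ,  0.        ,  0.        ,  0.        ]), 'R': array([[ 0.83693545, -0.54726813, -0.00605408],
       [-0.38173648, -0.57579022, -0.7230096 ],
       [ 0.39219423,  0.60742343, -0.69081146]]), 't': array([-511.47866408,  265.43980775,  955.55230261])}
{'clock': 0.1, 'joint_positions': array([ 1.27523486e+00,  1.16399377e-01,  1.44216286e+00, -1.82411528e-05,
        1.58400921e+00, -3.78070788e-02]), 'qd': array([-1.68335507e-04, -1.32588058e-03,  9.85434931e-05,  9.70373171e-04,
        1.18968822e-03, -1.31163833e-03]), 'effort': array([ 1.01168731e-03, -7.22901177e+01, -6.23861504e+01,  7.81536964e-02,
        2.28607049e-02, -7.14831594e-05]), 'tool_pos': array([172.03331267, 652.53470873, 226.02716672]), 'orientation': array([[-9.66964782e-01,  2.54909863e-01, -2.67652785e-04],
       [ 2.54910003e-01,  9.66964324e-01, -9.41669165e-04],
       [ 1.87699363e-05, -9.78788291e-04, -9.99999521e-01]]), 'contact_force': array([ 0.70471515,  1.35237184, -0.40543547]), 'wrist_torque': array([-0.05078295, -0.01398955,  0.04618264]), 'grasp_force': 0.0, 'finger_gap': 1.0022483233184432}
```

View pics/top0.png

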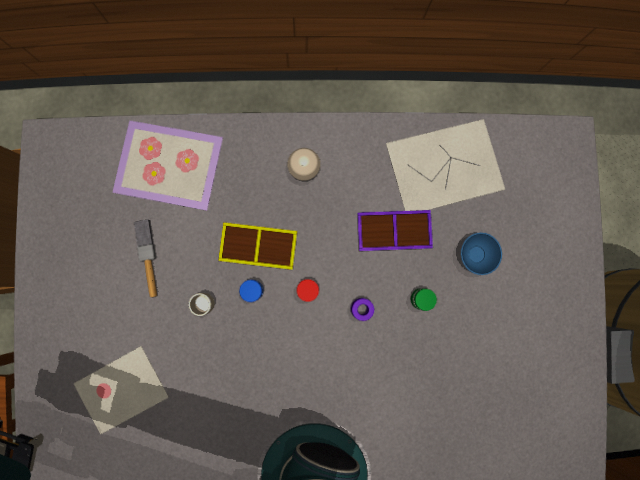

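View pics/side0.png

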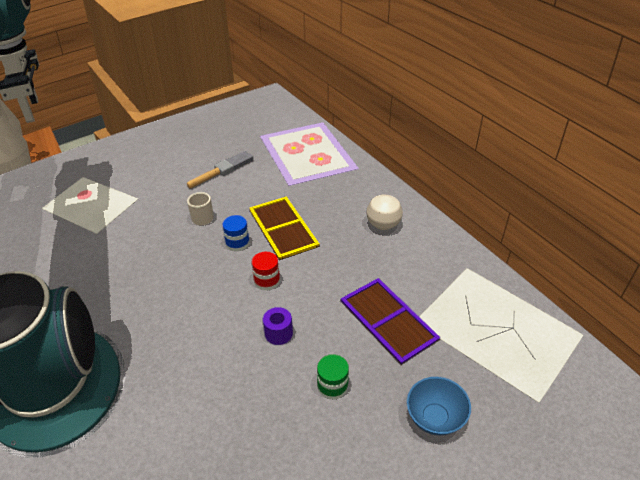

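The top view shows every object clearly: red (308,290), green (425,299), blue (251,291), tape (363,309), cup (201,303), yellow tray (258,246) and purple tray (395,230). The side view agrees with it. Next I'll localise everything in the top view.

```bash
cat > h.py <<'E'
import cv2,numpy as np
from station import robot,telemetry,capture,get_calibration
def cast(name,px,z):
    c=get_calibration(name)
    u=cv2.undistortPoints(np.float64(px).reshape(-1,1,2),c["intrinsics"],c["dist"])[:,0]
    d=np.c_[u,np.ones(len(u))]@c["R"]; C=-c["R"].T@c["t"]
    return C+d*((z-C[2])/d[:,2])[:,None]
def blob(img,roi,lo,hi):
    x0,y0,x1,y1=roi; m=np.zeros(img.shape[:2],np.uint8)
    m[y0:y1,x0:x1]=cv2.inRange(cv2.cvtColor(img,cv2.COLOR_RGB2HSV),lo,hi)[y0:y1,x0:x1]
    cs,_=cv2.findContours(m,cv2.RETR_EXTERNAL,cv2.CHAIN_APPROX_NONE)
    return max(cs,key=cv2.contourArea)[:,0]
def circ(img,roi,lo,hi,z):
    P=cast("top",blob(img,roi,lo,hi),z)[:,:2]
    (c,r)=cv2.minEnclosingCircle(P.astype(np.float32)); return np.array(c),2*r
def tray(img,roi,lo,hi):
    P=cast("top",blob(img,roi,lo,hi),10)[:,:2]
    c,(w,h),a=cv2.minAreaRect(P.astype(np.float32)); a=np.deg2rad(a)
    yd=np.array([np.cos(a),np.sin(a)]) if w>h else np.array([-np.sin(a),np.cos(a)])
    if yd[1]<0: yd=-yd
    return np.array(c),yd,(w,h)
OBJ=dict(red=((285,270,332,315),(0,120,60),(8,255,255),62),green=((400,275,450,325),(50,120,40),(80,255,255),62),
 blue=((230,270,275,315),(105,120,60),(120,255,255),62),tape=((340,285,390,335),(125,100,40),(150,255,255),50))
TR=dict(yellow=((205,210,310,280),(22,150,100),(35,255,255)),purple=((345,200,445,260),(125,100,40),(150,255,255)))
E
python3 - <<'E'
from h import *
im=capture("top")
for n,a in OBJ.items(): print(n,circ(im,*a))
for n,a in TR.items(): print(n,tray(im,*a))
cr=im[280:325,178:225]; hs=cv2.cvtColor(cr,cv2.COLOR_RGB2HSV)
print(hs[23,::2].tolist())
cv2.imwrite("pics/cup.png",cv2.resize(cr[:,:,::-1],None,fx=8,fy=8,interpolation=0))
E
```

```text
red (array([479.44143677,  11.41967678]), 55.71812438964844)
green (array([ 449.84533691, -277.43029785]), 59.49641799926758)
blue (array([480.27978516, 150.23945618]), 57.6697998046875)
tape (array([ 430.27056885, -123.44631195]), 58.1300048828125)
yellow (array([593.03033447, 138.52885437]), array([0.12697049, 0.9919065 ]), (192.06793212890625, 100.43067932128906))
purple (array([ 629.70922852, -217.09985352]), array([-0.02683752,  0.99963981]), (100.1747817993164, 192.90953063964844))
[[8, 24, 118], [8, 24, 115], [15, 22, 116], [7, 20, 117], [8, 25, 122], [18, 23, 112], [18, 69, 93], [20, 72, 71], [17, 69, 70], [60, 1, 193], [38, 5, 192], [42, 7, 192], [40, 8, 193], [35, 8, 192], [35, 8, 192], [38, 11, 188], [25, 41, 150], [17, 66, 70], [13, 51, 70], [11, 25, 112], [9, 22, 117], [9, 22, 114], [11, 23, 120], [9, 22, 116]]
```

View pics/cup.png

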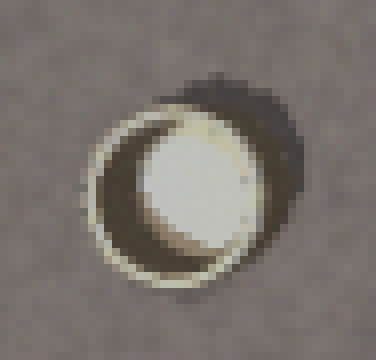

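The crop shows the cup rim as a circle about 22.7 px across, centred near pixel (199.4, 304). All the fitted sizes match the spec, so I'll start with the red jar.

```bash
cat >> h.py <<'E'
T=dict(purple=(np.array([629.7,-217.1]),np.array([-.0268,.9996])),yellow=(np.array([593.0,138.5]),np.array([.127,.9919])))
POS=dict(red=[479.4,11.4],green=[449.8,-277.4],tape=[430.3,-123.4],cup=cast("top",[[199.4,304]],60)[0,:2])
GZ=dict(red=36,green=36,cup=42,tape=30)
def rot(a):  # tool y at angle a in plane, z down
    y=np.array([np.cos(a),np.sin(a),0]); z=np.array([0,0,-1.]); return np.c_[np.cross(y,z),y,z]
def st(): return telemetry.get_state()
def kit(obj,tr,side,HZ=150):
    p=np.array(POS[obj]); c,yd=T[tr]; q=c+side*46*yd; z=GZ[obj]-11
    R0=rot(0); R1=rot(np.arctan2(-yd[0],yd[1]))
    robot.move_gripper(1.0)
    robot.reach([*p,HZ],R0)
    robot.move_straight([*p,z],120)
    robot.move_gripper(0.0); s=st(); zp=s["tool_pos"][2]
    print(obj,"gap",s["finger_gap"]*93,"force",s["grasp_force"],"tcp",s["tool_pos"],s["clock"])
    if s["grasp_force"]<5: raise SystemExit("no grasp")
    robot.move_straight([*p,HZ],150)
    print("lifted",st()["finger_gap"]*93,st()["grasp_force"])
    robot.move_straight([*q,HZ],250,rot=R1)
    robot.move_straight([*q,zp+12],150); robot.hold(.2); f0=st()["contact_force"][2]
    zt=z+7
    while zt>z+2:
        robot.move_straight([*q,zt],25); s=st()
        if s["contact_force"][2]-f0>3: break
        zt-=1
    print("down",s["tool_pos"]-[*q,zp],s["contact_force"][2]-f0)
    robot.move_gripper(.85)
    robot.move_straight([*q,HZ],150); print("done",st()["clock"])
E
python3 - <<'E'
from h import *
print(POS["cup"]); kit("red","purple",1)
cv2.imwrite("pics/s1.png",capture("side")[:,:,::-1])
E
```

```text
[447.15300068 276.73326412]
red gap 55.129622972189395 force 30.00016987323761 tcp [479.39024559  11.39197432  25.03705972] 4.7833
lifted 54.653224579327855 29.999635219573975
down [ 0.128109   -0.02124165  5.02048361] 11.012718776106551
done 10.6417
```

View pics/s1.png

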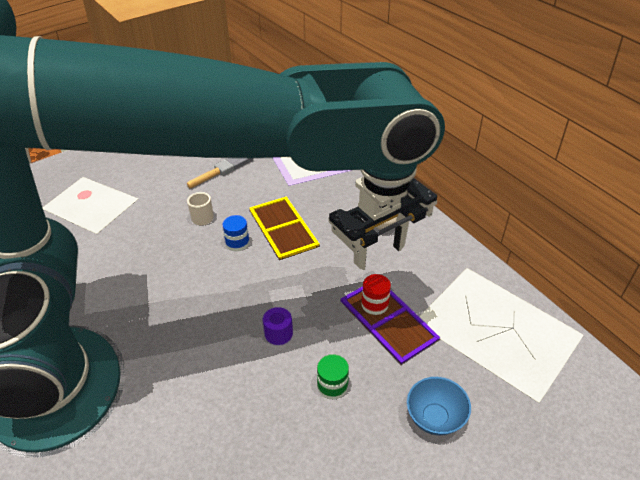

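The side view shows the red jar upright in the purple tray's left compartment at (376,295), with nothing else disturbed. I'll run the other three.

Run:
```python
from h import *
kit("green","yellow",-1)
kit("cup","purple",-1)
kit("tape","yellow",1)
robot.reach([450,-150,300],rot(0))
robot.goto_joints([1.275,0.116,1.442,0,1.584,-0.038])
im=capture("top"); cv2.imwrite("pics/t2.png",im[:,:,::-1]); cv2.imwrite("pics/s2.png",capture("side")[:,:,::-1]); print(st()["clock"])
```

```text
green gap 54.737694983418734 force 30.000162720680237 tcp [ 449.86247453 -277.3985674    25.06749216] 13.9083
lifted 54.88179735188175 29.99963879585266
down [0.12204629 0.02168041 4.96780995] 12.416876530917493
done 20.4083
cup gap 57.00828963257782 force 30.000341646318702 tcp [447.15081757 276.75511126  31.06315468] 23.6333
lifted 56.64941451771093 29.99972292522216
down [ 0.1536539  -0.10787721  5.0122126 ] 10.253457008556847
done 30.6917
tape gap 55.55444682248164 force 30.00014196150005 tcp [ 430.28538491 -123.40816384   19.05437186] 34.075
lifted 56.019332709864194 29.999706745147705
down [0.11340678 0.02735253 4.96648526] 12.751058133037217
done 40.5
45.0583
```

View pics/t2.png

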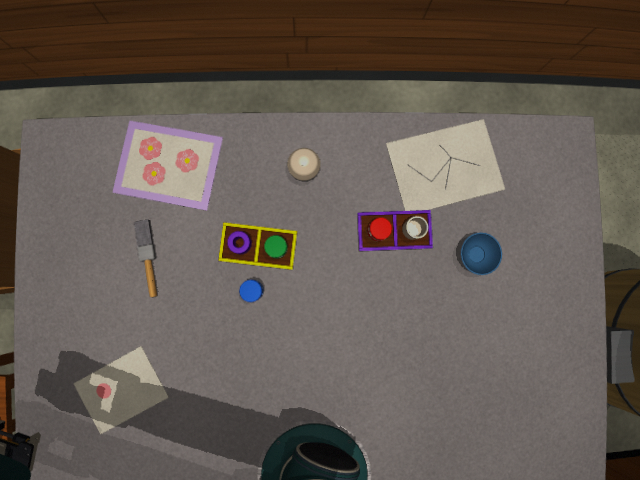

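View pics/s2.png

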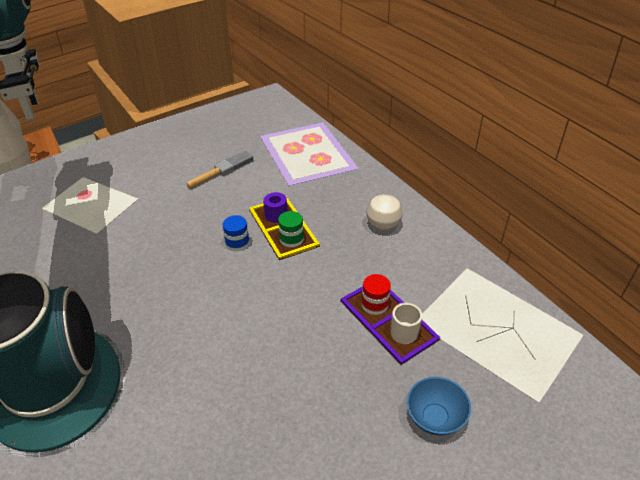

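In both views the tape (239,242) and green jar (275,246) stand in the yellow tray. The red jar (380,229) and cup (416,228) stand in the purple one. All four are upright and centred, and the bystanders haven't moved, so I'm handing in.

```bash
python3 -c "
from station import workorder;print(workorder.finish_job())"
```

```text
the job is handed in; nothing more can be done
None
```

I've handed the job in at about 45 s of the 99 s limit: the red jar and cup are in the purple tray, and the green jar and tape in the yellow one. In the final pictures all four stand upright and centred and nothing else has moved; the station gave no verdict.

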